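Shim the lens stage with the leveling wedge

ROBOT

A 7-joint arm with a two-finger parallel gripper is mounted at the origin on a cart in front of the work surface, level with it; the furniture and walls round the work are solid. World frame = base frame: x ahead of the robot, y to its left, z up, the work surface at z = 0. Lengths are in m, angles in rad, forces in N, time in s.
With the tool pointing down it reaches from about 0.4 to 0.85 m from the base axis. Payload 10.4 kg.
Tool frame: the origin (TCP) lies at the very end of the fingers, on their centre line; the grasp point (between the pads) lies 19 mm behind it; z points along the fingers, y is the line along which they close (so a half turn about z gives the same grasp; the last joint's range is limited). The gripper opens to 85 mm and grips with 20 to 120 N. Pads are 22 mm wide; open, the fingers measure 114 mm over their backs; the gripper's body (76 mm by 85 mm) begins 54 mm behind the grasp point. The pads swing forward as they close: fully open they stand 13 mm farther back than shut.
Start: joints at [1.233, 0.332, -0.065, 1.46, 0.022, 1.35, -0.088], TCP at [0.194, -0.594, 0.199] pointing down, gripper open.
Joint ranges: [-2.6, 2.6], [-0.5, 2.12], [-1.47, 1.34], [0.16, 2.42], [-1.27, 4.41], [0.06, 2.06], [-2.6, 2.6]. Speed limits (rad/s): [2.22, 2.22, 2.79, 2.79, 3.14, 3.14, 3.14].

INTERFACE

Orientations are given as a unit quaternion [x, y, z, w].
In Python, from workcell import observe, vision, job_done gives the robot as it stands. The module is installed in compiled form; this text tells all that it offers.
- The arm moves only by the shell command python3 -m crank 'ROWS'. ROWS is JSON, a list that holds one entry, the list of rows, each a list of 7 numbers: the finger opening in mm, from 0 to 85.4, then the shift along the tool's x, y, z in units of 25 mm (1.0 is 25 mm), then the turn, a rotation vector about the tool's x, y, z in units of 5 degrees (1.0 is 5 degrees). In form: [[[fingers, tx, ty, tz, wx, wy, wz], ...]]. A call has 1 to 5 rows; each row shifts and turns the commanded pose from where the row before left it, along the tool's axes as they then stand; what a row does not reach is not made up. A row lasts 1/8 s, in which the tool goes at most 62.5 mm and 10.7 degrees, less where a joint would pass 70% of its speed; a pose out of reach is approached as far as the arm can. A call is refused whole if a number of a shift passes 1 or a number of a turn 1, either way. A call with a gripper value outside its range is refused whole. The fingers move at their own pace and stop on an object; the grip force is fixed at half the most. Time passes only in rows, so rows that do not move let the fingers close. It gives the time, the measured TCP pose, the force, the opening and the grip force at its end, in the units of the state.
- observe(): the state, without advancing time (a new reading comes with each control period).
- vision.grab_frame(name): name is "side" or "top"; returns (picture, depth): 400x640x3 uint8, red, green, blue; 400x640 float32, m along the optical axis (not along the pixel's ray), 0 where there is no reading.
- vision.camera_params(name): a dict with "vertical_fov" (degrees; the focal length in pixels is half the picture's height over the tangent of half this angle, whatever the lens; pixels are square), "cx", "cy" (the principal point, pixels), "rvec" (rotation vector, rad) and "tvec" (3), from world to camera coordinates, as OpenCV has them. Camera axes: x right, y down, z forward; pixel columns grow to the right and rows downward; lengths in m; the calibration is good to about 2 mm. A picture is of the moment at which its call begins. camera_params takes no time and is no camera call.
- job_done(): hands the job in; it is judged then, once.
The state is a dict: "clock": time; "q": joint angles; "joint_velocities": joint speeds; "joint_torque": joint torques, N m; "ee_pos": TCP position; "ee_rot": TCP orientation; "wrist_force": force on the tool from outside, world axes, zero at the start; "torque": the same for the moment, N m; "width": finger opening in m; "grasp_force": force on a finger pad.
Only numpy, scipy, OpenCV 4.12 (cv2) and the standard library are available. Lean on these libraries where they do the work, as an engineer would, in place of code of your own. Each camera call takes 0.05 s, during which the arm holds its last target. There are 200 camera calls.

TASK

The front edge of the hinged lens stage sits too low. Lift the leveling wedge up and off its two-pronged hook, lay it flat on the lens bench's base plate in front of the stage with its thin end toward the stage, and slide it under the middle of the stage's front edge until the stage just lifts off its two rest studs, about 3 mm at the front edge. Finish still gripping the wedge in that place with the stage riding on it; touch the stage only with the wedge and leave the other things on the table alone.

Things in the scene. Friction and masses are not known exactly. Their poses are not given: they have to be found in the camera images.
- leveling_wedge: Leveling wedge, about 0.22 kg: aluminium body 85 mm long (own x), 30 wide (y), flat smooth underside at z=0. The top slopes evenly from 4 mm thick at the thin end (x=+65 mm) to 21 mm at the thick end (x=-20): 1 mm per 5 mm. A stem 12x10 mm stands at x=y=0. Origin: underside, below the stem; +x to the thin end. At the start it hangs level, z up, underside 55 mm above the table.
- wedge_grip (a point): Middle of the wedge's black upright grip block, 30 mm (wedge x) by 14 mm (wedge y) by 42 mm high, from 54 to 96 mm above the wedge's underside, on top of the crossbar; this point is 75 mm above the underside. Grip it from above across its 14 mm. The crossbar below it, 46 mm long in x and 12 mm wide, spans 46 to 54 mm above the underside.
- wedge_tip (a point): Middle of the wedge's thin end, on its underside (wedge x = +65 mm).
- hook_stand: Fixed grey hook stand, foot plate 100 x 85 mm, 8 mm thick. Origin on the table under the hanging wedge's stem, axes parallel to the hanging wedge's. Post at own y=+50 mm, top at z=101 mm. Two flat prongs 6 mm wide at own x=-14 and +14 mm run from it toward -y, top at z=101 mm; the stem hangs between them, the crossbar lies across them.
- prong_ends (a point): Midway between the two prong ends of the hook stand (own y=-20 mm, z=109 mm). The ends, y=-17 to -23 mm, turn up to z=109 mm: raise the wedge over 8 mm (12 is good; after 19 mm its thick end meets the prongs from below), then move it 50 mm or more toward the stand's -y before going higher.
- lens_bench: Fixed lens bench: aluminium base plate 10 mm thick, own x=-105 to +105 mm, y=-55 to +55 mm. Origin on the table; +x away from the robot, the way the wedge is pushed. The hinged stage covers x=-10 to +96 mm; the wedge is laid on the free plate in front (x below -10 mm). Two rest studs, 10 mm across, at x=+2 mm, y=-37 and +37 mm carry the lowered stage.
- stage_lip (a point): Middle of the lower front edge of the stage (grey plate 86 mm wide, 8 mm thick, a round lens and a spirit level fixed on top, up to 52 mm above the table). Lowered, it is 20 mm above the table, 10 mm above the base plate, at bench x=-10 mm, y=0. It rises with the stage.
- lens_stage (a joint): Angle of the stage about its hinge (across the bench at bench x=+90 mm, 100 mm behind the front edge); 0 = resting on the studs, grows as the front edge rises, 0.03 rad = 3 mm at the front edge. The stage weighs about 0.65 kg and falls back by its own weight.
- chin_rest: Fixed white head frame with black handles at the table's front edge, to the right of the work: about 70 mm deep in x, from 212 mm right to 212 mm left of its origin in y, up to 0.6 m above the table. Not part of the job: swing the arm clear of it, on the robot's side, when coming from the right.
- case_loose: Bystander: round black and grey screw case, 41 mm across, 25 mm high; origin at its underside.
- gonio_loose: Bystander: black conical examination lens standing on its wide end, 38 mm across, 29 mm high; origin at its underside.
- pen_loose: Bystander: black pen lying, 145 x 12 x 9 mm; origin at its underside.
Not all that is in view belongs to the job. What is shaped like the leveling_wedge but brown is not meant.

How it is judged:
On the way, in this order (a step that is already met when the one before it is completed fails the run):
1. the gripped wedge is lifted clear of the hook, the stage still resting on its studs (height (world z) of leveling_wedge above 0.063 m and contact force between leveling_wedge and hook_stand below 0.05 N and contact force between the fingers and leveling_wedge above 1 N and value of joint lens_stage below 0.006 rad), for 0.1 s.
2. the wedge lies flat on the base plate in front of the lowered stage or not yet far enough under it to lift it (z of leveling_wedge in the frame of lens_bench between 0.008 and 0.0125 m and angle between leveling_wedge's own z axis and vertical below 0.06 rad and angle between the x axis of leveling_wedge and the x axis of lens_bench, either way round below 0.2 rad and y of wedge_tip in the frame of lens_bench between -0.022 and 0.022 m and x of wedge_tip in the frame of lens_bench below 0.018 m and value of joint lens_stage below 0.006 rad), for 0.05 s.
At the end, for the whole second after the job is handed in: Front edge of the stage 1.5 to 5 mm above rest (0.015 to 0.05 rad), carried by the wedge alone; wedge flat on the base plate (0.06 rad, 2.5 mm), along the bench within 0.2 rad, tip within 22 mm of its middle line and 28 mm or more behind the front edge, still, gripped with over 2 N (z of leveling_wedge in the frame of lens_bench between 0.008 and 0.0125 m and angle between leveling_wedge's own z axis and vertical below 0.06 rad and angle between the x axis of leveling_wedge and the x axis of lens_bench, either way round below 0.2 rad and y of wedge_tip in the frame of lens_bench between -0.022 and 0.022 m and value of joint lens_stage between 0.015 and 0.05 rad and x of wedge_tip in the frame of lens_bench above 0.018 m and contact force between the fingers and leveling_wedge above 2 N and linear speed of leveling_wedge below 0.01 m/s and contact force between leveling_wedge and lens_bench above 0.5 N and not (contact force between any of the fingers, the arm and lens_bench above 0.5 N)); the arm keeps its last pose, push and grip.
It fails at once if the stage is heaved up more than about 8 mm (value of joint lens_stage above 0.08 rad).
It fails at once if the robot itself pushes on the stage or bench (contact force between any of the fingers, the arm and lens_bench above 2 N).
It fails at once if a bystander is moved more than 20 mm (distance of any of case_loose, gonio_loose, pen_loose from where it was at the start of the episode above 0.02 m).
It also fails if it takes over 45 s, if anything falls off the work surface, if the arm or the gripper's body presses on something with over 40 N, if the wrist force passes 120 N, or if a joint passes its speed limit or range.

## Working session

There is one attempt and no reset: what is moved stays moved. The work goes in short steps, Python scripts to look and compute and a shell command to move; the robot and the scene stay as the last step left them, time stands still between calls to the robot, and variables do not carry over. Pictures are saved under pics/ and viewed, at most 10 in all, crops included, and the job is handed in when it is done.

```bash
mkdir -p pics
cat > h.py <<'E'
import numpy as np, cv2
from scipy.spatial.transform import Rotation as R
from workcell import observe, vision
def cam(n):
    p=vision.camera_params(n); f=200/np.tan(np.radians(p['vertical_fov'])/2)
    return f,p['cx'],p['cy'],R.from_rotvec(np.ravel(p['rvec'])).as_matrix(),np.ravel(p['tvec'])
def unproj(n,u,v,d):
    f,cx,cy,M,t=cam(n); return M.T@(np.array([(u-cx)/f*d,(v-cy)/f*d,d])-t)
def onplane(n,u,v,z):
    f,cx,cy,M,t=cam(n); o=-M.T@t; r=M.T@np.array([(u-cx)/f,(v-cy)/f,1]); return o+r*(z-o[2])/r[2]
def proj(n,P):
    f,cx,cy,M,t=cam(n); c=M@np.asarray(P)+t; return c[0]/c[2]*f+cx,c[1]/c[2]*f+cy
E
python3 - <<'E'
from h import *
for n in('side','top'):
    p,d=vision.grab_frame(n); np.savez(f'{n}0.npz',p=p,d=d)
    cv2.imwrite(f'pics/{n}0.png',p[:,:,::-1])
    print(n,vision.camera_params(n))
s=observe();print(s['ee_pos'],s['ee_rot'],s['clock'])
E
```

```text
side {'vertical_fov': 48.38191315332131, 'cx': 321.9122236363509, 'cy': 193.71686493032973, 'rvec': array([ 1.20786439, -2.08795106,  1.08555116]), 'tvec': array([0.25502952, 0.33383443, 1.21152091])}
top {'vertical_fov': 52.38303563827212, 'cx': 316.07250346753744, 'cy': 200.58331048069311, 'rvec': array([ 2.19758481, -2.18964022,  0.08876788]), 'tvec': array([-0.01257626,  0.58748215,  1.14043577])}
[ 0.19338331 -0.59394069  0.19819801] [ 9.87637086e-01  1.56756441e-01 -1.29486582e-04 -6.22386191e-04] 0.1
```

View pics/side0.png

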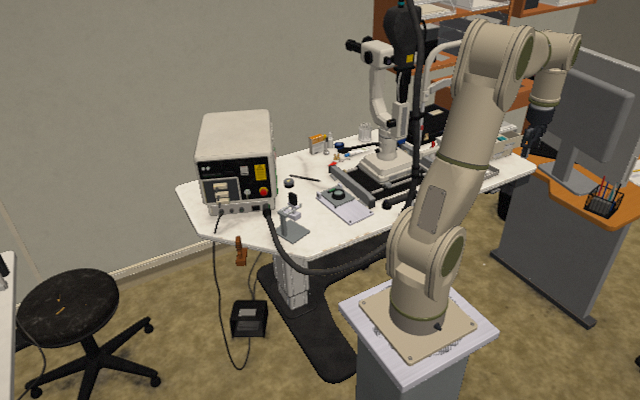

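View pics/top0.png

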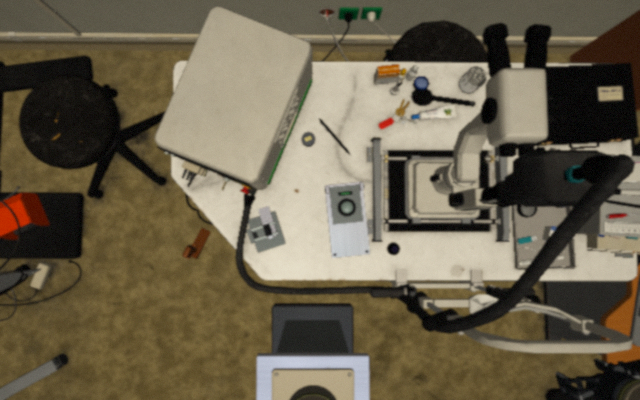

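Side view: grey wedge on its stand at about (292,212), bench at (344,203), and a brown look-alike at (240,250). Top view: wedge at (264,230), bench at (347,218), and the brown one at (197,243), off the table. I'll zoom in on the hook and the bench.

Run:
```python
from h import *
a=np.load('top0.npz');b=np.load('side0.npz')
def crop(z,x0,x1,y0,y1,w,h): return cv2.resize(z['p'][y0:y1,x0:x1,::-1],(w,h),interpolation=cv2.INTER_CUBIC)
# top: 232..382 x 175..265 ; side: 262..382 x 175..247 
T=crop(a,235,385,180,270,500,300) 
T=crop(a,235,385,178,268,800,480)
cv2.imwrite('pics/t1.png',T)
S=crop(b,267,387,175,250,800,500)
cv2.imwrite('pics/s1.png',S)
```

```text
(no output)
```

View pics/t1.png

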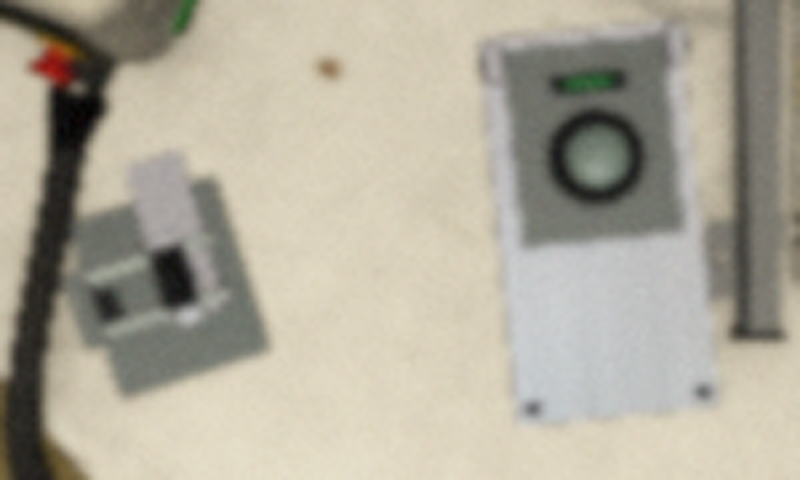

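View pics/s1.png

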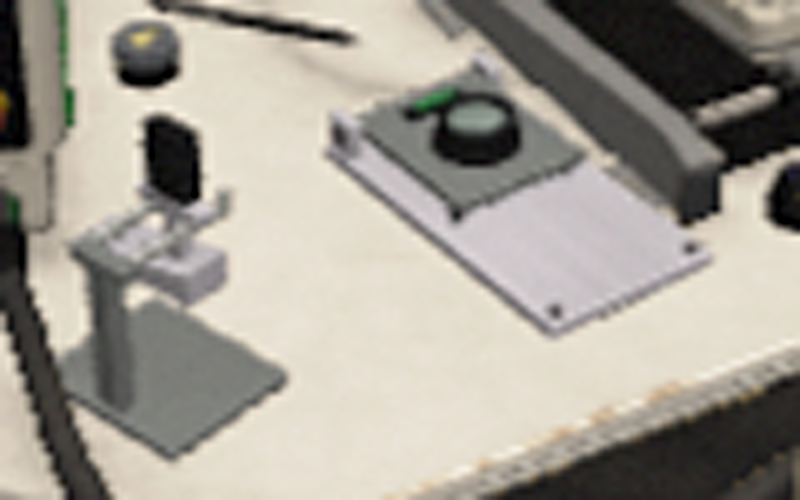

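In the top crop, the black grip is at (175,278), the wedge's thin end at (157,155), the bench's near corners at (520,422) and (717,405), and the stage front edge runs (523,245) to (688,232). In the side crop, the grip is at (172,160). The candidates are the aluminium wedge at top (264,230) and the brown decoy at top (197,243), which is off the table. The crop confirms the aluminium one hangs on the two-pronged hook, so that's the one to take.

Run:
```python
from h import *
np.set_printoptions(precision=4,suppress=True)
D={n:np.load(n+'0.npz') for n in('top','side')}
def cloud(n):
    f,cx,cy,M,t=cam(n); d=D[n]['d'].astype(float); v,u=np.mgrid[:400,:640]
    return (np.stack([(u-cx)/f*d,(v-cy)/f*d,d],-1)-t)@M
for n in D: f,cx,cy,M,t=cam(n); print(n,'cam',-M.T@t)
tp=lambda x,y:(235+(x+.5)/5.3333-.5,178+(y+.5)/5.3333-.5)
sp=lambda x,y:(267+(x+.5)/6.6667-.5,175+(y+.5)/6.6667-.5)
for nm,p in dict(NL=(520,422),NR=(717,405),FL=(483,40),FR=(685,22)).items(): print('bench',nm,onplane('top',*tp(*p),.01))
for nm,p in dict(SL=(523,245),SR=(688,232)).items(): print('stage',nm,onplane('top',*tp(*p),.028))
for nm,p in dict(n=(550,333),r=(712,257),l=(328,152)).items(): print('bench side',nm,onplane('side',*sp(*p),.01))
for nm,p in dict(a=(128,397),b=(268,349),c=(213,176)).items(): print('foot',nm,onplane('top',*tp(*p),.008))
for nm,p in dict(a=(172,458),b=(287,378)).items(): print('foot side',nm,onplane('side',*sp(*p),.008))
for nm,p in dict(a=(128,160),b=(183,152)).items(): print('thin',nm,onplane('top',*tp(*p),.059))
for n in D:
    P=cloud(n); bl=(D[n]['p'].max(-1)<60)
    G={'top':onplane('top',*tp(175,278),.13),'side':onplane('side',*sp(172,160),.13)}[n]; print(n,'grip on z.13',G)
    m=bl&(np.linalg.norm(P[...,:2]-G[:2],axis=-1)<.04)&(P[...,2]>.1)&(P[...,2]<.17); print(m.sum(),P[m].min(0),P[m].max(0),P[m].mean(0))
    v,u=np.nonzero(m);print('px',u.min(),u.max(),v.min(),v.max())
    for nm,c in(('table',(.6,-.02)),):
        m=(np.linalg.norm(P[...,:2]-c,axis=-1)<.02);print(nm,np.median(P[m][:,2]) if m.any() else 0)
# grip triangulation by centroid
def ray(n,u,v):
    f,cx,cy,M,t=cam(n);r=M.T@np.array([(u-cx)/f,(v-cy)/f,1]);return -M.T@t,r/np.linalg.norm(r)
def tri(a,b):
    o1,d1=ray('top',*a);o2,d2=ray('side',*b);s=np.linalg.lstsq(np.c_[d1,-d2],o2-o1,rcond=None)[0]
    p,q=o1+s[0]*d1,o2+s[1]*d2;return (p+q)/2,np.linalg.norm(p-q)
print('grip',tri(tp(174,277),sp(173,159)))
print('bench NL',tri(tp(520,422),sp(550,333)),'NR',tri(tp(717,405),sp(712,257)))
print('stage L',tri(tp(523,245),sp(455,208)),'R',tri(tp(688,232),sp(585,155)))
```

```text
top cam [0.5094 0.0051 1.1775]
side cam [-0.597   0.5993  0.9637]
bench NL [ 0.4279 -0.0568  0.01  ]
bench NR [ 0.4371 -0.1624  0.01  ]
bench FL [ 0.6331 -0.0367  0.01  ]
bench FR [ 0.6434 -0.1462  0.01  ]
stage SL [ 0.5222 -0.0574  0.028 ]
stage SR [ 0.5294 -0.145   0.028 ]
bench side n [ 0.4237 -0.052   0.01  ]
bench side r [ 0.4348 -0.1609  0.01  ]
bench side l [ 0.6276 -0.0321  0.01  ]
foot a [0.4405 0.1529 0.008 ]
foot b [0.4663 0.0783 0.008 ]
foot c [0.559  0.1087 0.008 ]
foot side a [0.4373 0.159  0.008 ]
foot side b [0.4633 0.0811 0.008 ]
thin a [0.5649 0.148  0.059 ]
thin b [0.5692 0.1198 0.059 ]
top grip on z.13 [0.5047 0.1157 0.13  ]
54 [0.494  0.1067 0.1412] [0.5166 0.1222 0.1548] [0.5051 0.1143 0.1506]
px 264 270 225 234
table 0.000811038482639834
side grip on z.13 [0.5072 0.1165 0.13  ]
82 [0.4862 0.1088 0.1115] [0.5123 0.1292 0.1562] [0.4981 0.1201 0.1364]
px 289 296 193 205
table -0.0008291690289532538
grip (array([0.5053, 0.1163, 0.1317]), np.float64(0.0008106120680246412))
bench NL (array([ 0.4281, -0.0561,  0.0055]), np.float64(0.002200220601966952)) NR (array([ 0.4371, -0.1626,  0.0079]), np.float64(0.00019722933787924484))
stage L (array([ 0.5231, -0.0559,  0.027 ]), np.float64(0.003608306542075163)) R (array([ 0.5303, -0.1436,  0.026 ]), np.float64(0.003762595266935033))
```

Run:
```python
from h import *
np.set_printoptions(precision=3,suppress=True)
pts=[]
for n in('top','side'):
    f,cx,cy,M,t=cam(n); d=np.load(n+'0.npz')['d'].astype(float); v,u=np.mgrid[:400,:640]
    P=((np.stack([(u-cx)/f*d,(v-cy)/f*d,d],-1)-t)@M)[d>0]; pts.append(P)
P=np.vstack([pts[0]])
# max height map, top view, 4cm cells
xs=np.arange(.2,.8,.04); ys=np.arange(.36,-.72,-.04)
print('y\\x  ',' '.join(f'{x:4.2f}' for x in xs))
for y in ys:
    r=[]
    for x in xs:
        m=(P[:,0]>=x)&(P[:,0]<x+.04)&(P[:,1]>=y)&(P[:,1]<y+.04)
        r.append(f'{int(P[m,2].max()*1000):4d}' if m.any() else '   .')
    print(f'{y:5.2f} ',' '.join(r))
```

```text
y\x   0.20 0.24 0.28 0.32 0.36 0.40 0.44 0.48 0.52 0.56 0.60 0.64 0.68 0.72 0.76 0.80
 0.36  -730 -729 -726 -722 -729 -728 -735    .    .  -64    5    5  257    .    .    .
 0.32  -727 -722 -727 -736 -737   96  100   13    .    5  160  251  267  268  266  263
 0.28  -728 -731 -725 -730 -739   17   68   13    7    5    4  266  269  270  269  268
 0.24  -728 -730 -727 -739    .    .    0    5    6    7    6  268  269  270  270  270
 0.20  -729 -728 -742    .   16   28   36   37   31    5  263  267  270  270  270  272
 0.16  -733 -731    .   -7   17   24  102  105   47  126  266  269  269  271  271  270
 0.12  -729 -731  -44  -23    7    7  103  152  109   63  268  268  269  271  271  270
 0.08  -737 -726  -45  -40    6    5   12  154  112   62  257  266  268  269  269  271
 0.04  -733 -730  -48  -48    6    5   11    6    5    7    5    6  105  266  267  269
 0.00  -735 -726  -53  -53    5    6    6    6    5    7    5    6    8   31   29  262
-0.04  -726 -730  -53  -50    7    6    6    6    5   12   36    8    7   26   33   14
-0.08  -729 -730  -53  -50    5   16   16   16   50   52 
[... 634 characters left out ...]
 496
-0.40     . -732    .  606  481    9    6   12  656  655  657  507  507  507  508  498
-0.44     .    .    .  605  480    8    7   12   88    .  210  472  495  495  492  494
-0.48     . -730    .  596  476    9    7   11   85   66   89  474    .    .    .    5
-0.52  -727 -729    .  276  263    7    8   20   35   21   20   21   38   26    5    .
-0.56   454 -731    .  126    7    6   41   52   50   49   15   46   47   39    .    .
-0.60   462 -728    .  128   26   24   26   27   30   28    .   22    8    4    .    .
-0.64   403 -732    .    .   22   26   16   15   29   30    .    .    0   68    .    .
-0.68   351 -732    .    .   28   16   14   42   10   25    .    .    .   71   72   70
```

```bash
python3 - <<'E'
from h import *
for n in('top','side'):
    f,cx,cy,M,t=cam(n); d=np.load(n+'0.npz')['d'].astype(float); v,u=np.mgrid[:400,:640]
    P=((np.stack([(u-cx)/f*d,(v-cy)/f*d,d],-1)-t)@M)[d>0]
    P=P[(P[:,0]>.26)&(P[:,0]<.45)&(P[:,2]>.06)&(P[:,2]<.63)]
    for y in np.arange(-.14,-.64,-.03):
        m=abs(P[:,1]-y)<.015
        for lo,hi in((.06,.2),(.2,.35),(.35,.63)):
            k=m&(P[:,2]>lo)&(P[:,2]<hi)
            if k.sum()>3: print(n,f'{y:.2f} z{lo}-{hi} x {np.percentile(P[k,0],3):.3f} {P[k,0].max():.3f} n{k.sum()}')
E
python3 -m crank '[[[30,-0.5,-0.6,-0.5,0,0,0],[30,-0.5,-0.6,-0.5,0,0,0]]]'
python3 -c "
from workcell import observe;s=observe();print(s['q'],s['ee_pos'])"
```

```text
top -0.14 z0.06-0.2 x 0.337 0.355 n17
top -0.17 z0.06-0.2 x 0.332 0.358 n127
top -0.20 z0.06-0.2 x 0.336 0.358 n116
top -0.20 z0.35-0.63 x 0.323 0.349 n165
top -0.23 z0.06-0.2 x 0.324 0.359 n203
top -0.23 z0.2-0.35 x 0.318 0.356 n265
top -0.23 z0.35-0.63 x 0.332 0.381 n697
top -0.26 z0.06-0.2 x 0.336 0.362 n110
top -0.26 z0.2-0.35 x 0.337 0.362 n231
top -0.26 z0.35-0.63 x 0.340 0.434 n1381
top -0.29 z0.2-0.35 x 0.338 0.353 n108
top -0.29 z0.35-0.63 x 0.339 0.450 n551
top -0.32 z0.2-0.35 x 0.338 0.353 n106
top -0.32 z0.35-0.63 x 0.338 0.374 n282
top -0.35 z0.2-0.35 x 0.332 0.368 n241
top -0.35 z0.35-0.63 x 0.338 0.385 n382
top -0.38 z0.2-0.35 x 0.340 0.368 n152
top -0.38 z0.35-0.63 x 0.338 0.384 n419
top -0.41 z0.35-0.63 x 0.338 0.379 n388
top -0.44 z0.35-0.63 x 0.340 0.369 n271
top -0.47 z0.06-0.2 x 0.339 0.362 n196
top -0.47 z0.2-0.35 x 0.336 0.360 n50
top -0.47 z0.35-0.63 x 0.334 0.357 n671
top -0.50 z0.06-0.2 x 0.352 0.360 n21
top -0.50 z0.2-0.35 x 0.345 0.362 n75
top -0.56 z0.06-0.2 x 0.341 0.355 n44
side -0.14 z0.06-0.2 x 0.333 0.355 n30
side -0.17 z0.06-0.2 x 0.332 0.355 n58
si
[... 164 characters left out ...]
0.23 z0.35-0.63 x 0.321 0.383 n484
side -0.26 z0.06-0.2 x 0.330 0.345 n41
side -0.26 z0.2-0.35 x 0.333 0.350 n51
side -0.26 z0.35-0.63 x 0.332 0.438 n607
side -0.29 z0.2-0.35 x 0.334 0.352 n46
side -0.29 z0.35-0.63 x 0.336 0.443 n152
side -0.32 z0.2-0.35 x 0.335 0.359 n49
side -0.32 z0.35-0.63 x 0.336 0.379 n111
side -0.35 z0.2-0.35 x 0.342 0.370 n29
side -0.35 z0.35-0.63 x 0.336 0.382 n103
side -0.38 z0.35-0.63 x 0.350 0.386 n36
clock: 0.35
ee_pos: [0.16, -0.5729, 0.2235]
ee_rot: [0.988, 0.157, -0.0, -0.001]
wrist_force: [-0.5, 0.5, 0.1]
width: 0.0515
grasp_force: 0.0
[ 1.26682827  0.25549293 -0.05495549  1.50631661  0.01410038  1.38144221
 -0.0447176 ] [ 0.16004621 -0.57290769  0.22354851]
```

```bash
python3 -m crank '[[[30,0.5,-0.9,0,0,0,0],[30,0.5,-0.9,0,0,0,0],[30,0.5,-0.9,0,0,0,0],[30,0.5,-0.9,0,0,0,0],[30,0.5,-0.9,0,0,0,0]]]'
python3 -m crank '[[[30,0.3,-0.9,0,0,0,0],[30,0.3,-0.9,0,0,0,0],[30,0.3,-0.9,0,0,0,0],[30,0.3,-0.9,0,0,0,0],[30,0.3,-0.9,0,0,0,0]]]'
python3 -c "
from workcell import observe;s=observe();print(s['q'],s['ee_pos'])"
```

```text
clock: 0.98
ee_pos: [0.1851, -0.4461, 0.2236]
ee_rot: [0.988, 0.157, -0.0, -0.0]
wrist_force: [0.6, -0.1, 0.3]
width: 0.0299
grasp_force: 0.0
clock: 1.6
ee_pos: [0.1858, -0.3277, 0.2237]
ee_rot: [0.988, 0.157, -0.0, -0.0]
wrist_force: [1.0, -0.6, 0.8]
width: 0.0298
grasp_force: 0.0
[ 1.16178604 -0.23063076 -0.19249432  1.99624351 -0.04460063  1.37236447
 -0.27289655] [ 0.18577988 -0.32765252  0.2236861 ]
```

```bash
python3 -m crank '[[[30,0.6,-0.7,0,0,0,0],[30,0.6,-0.7,0,0,0,0],[30,0.6,-0.7,0,0,0,0],[30,0.6,-0.7,0,0,0,0]]]'
python3 -c "
from workcell import observe;s=observe();print(s['q'],s['ee_pos'])"
```

```text
clock: 2.1
ee_pos: [0.2213, -0.2426, 0.2237]
ee_rot: [0.988, 0.157, -0.0, -0.0]
wrist_force: [0.0, 0.2, -0.2]
width: 0.0301
grasp_force: 0.0
[ 1.09771947 -0.35247396 -0.31097357  2.07772238 -0.10720651  1.40189885
 -0.43314658] [ 0.22134699 -0.24261927  0.22370859]
```

```bash
python3 -m crank '[[[30,0.65,-0.8,0,0,0,0],[30,0.65,-0.8,0,0,0,0],[30,0.65,-0.8,0,0,0,0]]]'
python3 -c "
from workcell import observe;s=observe();print(s['q'],s['ee_pos'])"
```

```text
clock: 2.48
ee_pos: [0.2491, -0.1704, 0.2237]
ee_rot: [0.988, 0.157, -0.0, 0.0]
wrist_force: [0.2, 0.3, 0.5]
width: 0.0301
grasp_force: 0.0
[ 1.04022537 -0.43543732 -0.4240092   2.11697505 -0.1759731   1.42804594
 -0.57898737] [ 0.24910157 -0.17043198  0.22370602]
```

```bash
python3 -m crank '[[[30,0.9,-0.5,0,0,0,0],[30,0.9,-0.5,0,0,0,0],[30,0.9,-0.5,0,0,0,0]]]'
python3 -c "
from workcell import observe;s=observe();print(s['q'],s['ee_pos'])"
python3 -m crank '[[[60,0.9,-0.7,0,0,0,0],[60,0.9,-0.7,0,0,0,0],[60,0.9,-0.7,0,0,0,0],[60,0.9,-0.7,0,0,0,0]]]'
python3 -c "
from workcell import observe;s=observe();print(s['q'],s['ee_pos'])"
```

```text
clock: 2.85
ee_pos: [0.302, -0.114, 0.2237]
ee_rot: [0.988, 0.157, -0.0, 0.0]
wrist_force: [0.0, -0.0, -0.8]
width: 0.0299
grasp_force: 0.0
[ 1.00006925 -0.40421193 -0.57804368  2.07525056 -0.21902187  1.41418903
 -0.76143656] [ 0.30195155 -0.11401331  0.22373265]
clock: 3.35
ee_pos: [0.3658, -0.0195, 0.2237]
ee_rot: [0.988, 0.157, -0.0, 0.0]
wrist_force: [0.4, -0.8, -0.4]
width: 0.06
grasp_force: 0.0
[ 0.96068501 -0.32925902 -0.81792323  1.98837426 -0.24199494  1.38823531
 -1.04078634] [ 0.36575746 -0.01947519  0.22370402]
```

```bash
python3 -m crank '[[[60,0.9,-0.45,0,0,0,0],[60,0.9,-0.45,0,0,0,0],[60,0.9,-0.45,0,0,0,0],[60,0.9,-0.45,0,0,0,0],[60,0.9,-0.45,0,0,0,0]]]'
python3 -c "
from workcell import observe;s=observe();p=s['ee_pos'];print(s['q'],p)
import numpy as np
d=np.array([.505,.1155,.115])-p;c,t=np.cos(.3142),np.sin(.3142);print((c*d[0]+t*d[1])/.025,(t*d[0]-c*d[1])/.025,-d[2]/.025)"
```

```text
clock: 3.98
ee_pos: [0.4555, 0.0684, 0.2239]
ee_rot: [0.988, 0.157, 0.0, 0.0]
wrist_force: [-0.9, 0.2, -0.2]
width: 0.0602
grasp_force: 0.0
[ 0.94033286  0.00623995 -1.16469208  1.78903198  0.00654554  1.34989967
 -1.48227021] [0.45548851 0.06838491 0.22386792]
2.465951785323453 -1.180268318394092 4.354716900437571
```

```bash
python3 -m crank '[[[50,0.82,-0.39,0,0,0,0],[50,0.82,-0.39,0,0,0,0],[50,0.82,-0.4,0,0,0,0],[50,0,0,1,0,0,0],[50,0,0,1,0,0,0]]]'
python3 - <<'E'
from h import *
s=observe();print(s['q'],s['ee_pos'],s['wrist_force'])
p,d=vision.grab_frame('side')
cv2.imwrite('pics/s2.png',cv2.resize(p[140:250,230:370,::-1],(764,600),interpolation=cv2.INTER_CUBIC))
E
```

```text
clock: 4.6
ee_pos: [0.5044, 0.1154, 0.1729]
ee_rot: [0.988, 0.157, -0.0, -0.0]
wrist_force: [-0.6, 0.1, -0.3]
width: 0.0501
grasp_force: 0.0
[ 0.7035055   0.30075697 -1.17078587  1.73395755  0.28665517  1.29860814
 -1.7850615 ] [0.50435245 0.11543349 0.1729282 ] [-0.60862618  0.09530444 -0.32593932]
```

View pics/s2.png

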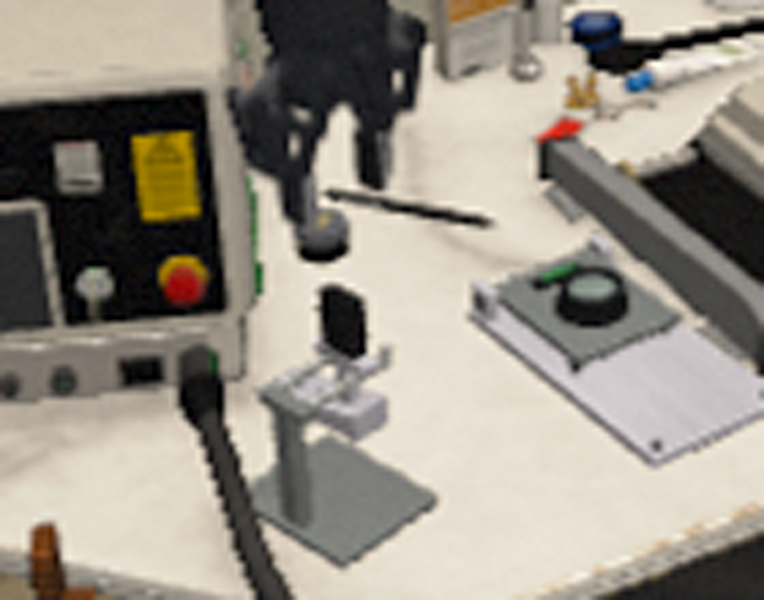

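The fingers, at crop (292,220) and (372,185), straddle the line above the block, whose top is at about (343,290). I'll check the projections against this.

Run:
```python
from h import *
k=764/140
for P in((.5044,.1154,.181),(.505,.1155,.151),(.505,.1155,.109),(.510,.1155,.151),(.505,.1205,.151)):
    u,v=proj('side',P);print(P,(u-230+.5)*k,(v-140+.5)*k)
```

```text
(0.5044, 0.1154, 0.181) 341.63798994755194 253.2110556579525
(0.505, 0.1155, 0.151) 344.1374848307222 294.8448036956185
(0.505, 0.1155, 0.109) 348.3560648492335 352.1126501910337
(0.51, 0.1155, 0.151) 340.46282213234974 290.81753053782114
(0.505, 0.1205, 0.151) 336.59382001712976 297.29158147274507
```

The fingertips look about 35 mm higher than the reported TCP, so the picture may lag. I'll take another.

Run:
```python
from h import *
p,d=vision.grab_frame('side'); print(observe()['ee_pos'])
cv2.imwrite('pics/s3.png',cv2.resize(p[140:250,230:370,::-1],(764,600),interpolation=cv2.INTER_CUBIC))
```

```text
[0.50290581 0.11452455 0.17154999]
```

View pics/s3.png

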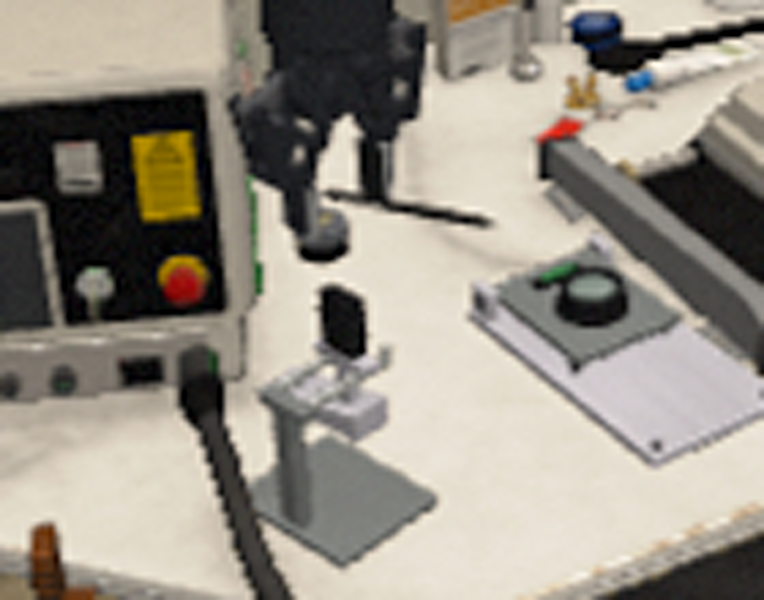

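Run:
```python
from h import *
q=None
for i in range(6):
    p,d=vision.grab_frame('side'); print(observe()['ee_pos'], None if q is None else np.abs(p[140:200,260:320].astype(int)-q).mean()); q=p[140:200,260:320].astype(int)
cv2.imwrite('pics/s4.png',cv2.resize(p[140:250,230:370,::-1],(764,600),interpolation=cv2.INTER_CUBIC))
```

```text
[0.50362886 0.11487144 0.17315433] None
[0.50430273 0.11512134 0.17421897] 3.746111111111111
[0.50472598 0.11521166 0.17476772] 3.4226851851851854
[0.50491176 0.11520703 0.17496789] 2.8378703703703705
[0.50495322 0.11516469 0.17497045] 2.045185185185185
[0.50496215 0.11513414 0.17488007] 1.6636111111111112
```

View pics/s4.png

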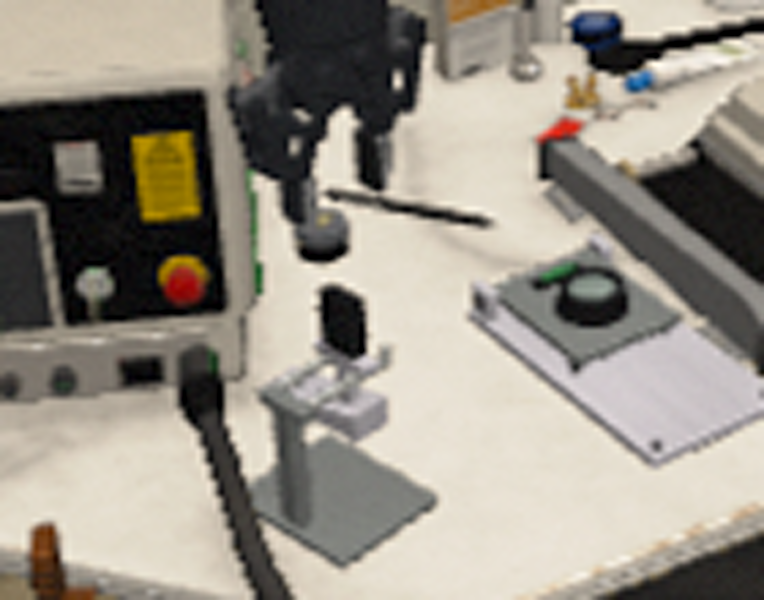

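Run:
```python
from h import *
np.set_printoptions(precision=4,suppress=True)
p,d=vision.grab_frame('side'); print(observe()['ee_pos'])
f,cx,cy,M,t=cam('side'); v,u=np.mgrid[:400,:640]; d=d.astype(float)
P=(np.stack([(u-cx)/f*d,(v-cy)/f*d,d],-1)-t)@M
s=np.array([np.sin(.3142),-np.cos(.3142),0])
m=(np.linalg.norm(P[...,:2]-[.505,.1152],axis=-1)<.075)&(P[...,2]>.155)&(p.max(-1)<110)&(d>0)
Q=P[m]; yy=(Q-[.505,.1152,0])@s
for lo in np.arange(.16,.3,.01):
    k=(Q[:,2]>=lo)&(Q[:,2]<lo+.01)
    if k.any(): print(round(lo,3),k.sum(),'y',np.sort(np.round(yy[k],3))[[0,-1]],'x',Q[k,0].min(),Q[k,0].max(), 'neg',yy[k][yy[k]<0].max() if (yy[k]<0).any() else '', 'pos',yy[k][yy[k]>0].min() if (yy[k]>0).any() else '')
```

```text
[0.5049 0.1151 0.1747]
0.21 12 y [-0.037  0.031] x 0.484281569861476 0.5205178205891078 neg -0.029574260996638697 pos 0.022286322014931262
0.22 31 y [-0.039  0.033] x 0.4833270750693141 0.521302582783135 neg -0.023941249439779454 pos 0.02315479848859922
0.23 30 y [-0.041  0.031] x 0.48480142720000874 0.5194436748754085 neg -0.026643987409739885 pos 0.023125244623852105
0.24 32 y [-0.042  0.035] x 0.48393421573995854 0.5206764627868056 neg -0.026806068483759625 pos 0.022105971790360297
0.25 36 y [-0.039  0.052] x 0.48096992925514304 0.5234875698172533 neg -0.02613007397088216 pos 0.023511183283177896
0.26 74 y [-0.059  0.057] x 0.4728738647462969 0.5286167784029513 neg -0.02426550851087103 pos 0.02209652969745887
0.27 65 y [-0.061  0.062] x 0.47531940816911106 0.5310488887125997 neg -0.01767257533657593 pos 0.01683306045352319
0.28 84 y [-0.064  0.06 ] x 0.4750177585295191 0.5343075915528872 neg -0.0019462383870069808 pos 0.0028905838448849775
0.29 87 y [-0.066  0.069] x 0.4746999726235287 0.5277722129778186 neg -0.0006928079895453673 pos 4.724845701462203e-05
```

```bash
cat > tips.py <<'E'
from h import *
np.set_printoptions(precision=4,suppress=True)
def look(xy,yaw=.3142,zmin=.02):
    p,d=vision.grab_frame('side'); s0=observe(); print(s0['ee_pos'],s0['wrist_force'],s0['width'])
    f,cx,cy,M,t=cam('side'); v,u=np.mgrid[:400,:640]; d=d.astype(float)
    P=(np.stack([(u-cx)/f*d,(v-cy)/f*d,d],-1)-t)@M
    s=np.array([np.sin(yaw),-np.cos(yaw),0])
    m=(np.linalg.norm(P[...,:2]-xy,axis=-1)<.075)&(P[...,2]>zmin)&(p.max(-1)<110)&(d>0)
    Q=P[m]; yy=(Q-[*xy,0])@s
    for lo in np.arange(.1,.26,.008):
        k=(Q[:,2]>=lo)&(Q[:,2]<lo+.008)
        if k.any(): print(round(lo,3),k.sum(),'y',np.round(np.sort(yy[k]),3)[[0,-1]])
    return p,d
E
python3 -m crank '[[[50,0,0,0.5,0,0,0],[50,0,0,0.6,0,0,0],[50,0,0,0.6,0,0,0],[50,0,0,0.5,0,0,0],[50,0,0,0,0,0,0]]]'
python3 -c "
from tips import *
look((.505,.1152))"
```

```text
clock: 5.68
ee_pos: [0.5037, 0.115, 0.1178]
ee_rot: [0.988, 0.157, -0.001, -0.0]
wrist_force: [-0.2, -0.5, 0.5]
width: 0.05
grasp_force: 0.0
[0.5042 0.1152 0.1186] [ 0.1953 -0.1277  0.2421] 0.050023000122069325
0.1 8 y [-0.06  -0.005]
0.108 7 y [-0.01  -0.003]
0.116 19 y [-0.012  0.003]
0.124 13 y [-0.011  0.002]
0.132 19 y [-0.013  0.004]
0.14 15 y [-0.01   0.005]
0.148 23 y [-0.009  0.032]
0.156 15 y [-0.036  0.032]
0.164 19 y [-0.041  0.035]
0.172 18 y [-0.04   0.035]
0.18 23 y [-0.04   0.032]
0.188 24 y [-0.043  0.037]
0.196 28 y [-0.052  0.058]
0.204 60 y [-0.06   0.056]
0.212 48 y [-0.061  0.06 ]
0.22 66 y [-0.063  0.058]
0.228 69 y [-0.063  0.06 ]
0.236 61 y [-0.067  0.065]
0.244 72 y [-0.07   0.064]
0.252 103 y [-0.07   0.066]
```

```bash
python3 -m crank '[[[40,0,0,0.3,0,0,0],[40,0,0,0.4,0,0,0],[40,0,0,0,0,0,0]]]'
python3 -m crank '[[[40,0,0,0.3,0,0,0],[40,0,0,0,0,0,0],[40,0,0,0,0,0,0]]]'
python3 -c "
from tips import *
p,d=look((.505,.1152))
cv2.imwrite('pics/s5.png',cv2.resize(p[150:240,250:350,::-1],(660,594),interpolation=cv2.INTER_CUBIC))"
```

```text
clock: 6.1
ee_pos: [0.5039, 0.1148, 0.1006]
ee_rot: [0.988, 0.157, -0.001, 0.0]
wrist_force: [-0.2, -0.2, -0.9]
width: 0.0396
grasp_force: 0.0
clock: 6.48
ee_pos: [0.5045, 0.1151, 0.094]
ee_rot: [0.988, 0.157, 0.0, 0.0]
wrist_force: [-0.6, -0.6, 0.3]
width: 0.0397
grasp_force: 0.0
[0.5045 0.1152 0.0941] [-0.2639  0.1687  0.492 ] 0.040034434358142454
0.1 9 y [-0.062 -0.007]
0.108 8 y [-0.01  -0.002]
0.116 13 y [-0.013  0.   ]
0.124 13 y [-0.01   0.001]
0.132 28 y [-0.028  0.023]
0.14 36 y [-0.035  0.033]
0.148 43 y [-0.035  0.033]
0.156 20 y [-0.034  0.024]
0.164 23 y [-0.036  0.03 ]
0.172 30 y [-0.05   0.049]
0.18 65 y [-0.055  0.055]
0.188 41 y [-0.057  0.059]
0.196 61 y [-0.06   0.059]
0.204 68 y [-0.064  0.059]
0.212 57 y [-0.065  0.065]
0.22 71 y [-0.067  0.068]
0.228 94 y [-0.067  0.062]
0.236 35 y [-0.042  0.033]
0.244 19 y [-0.039 -0.016]
0.252 25 y [-0.038  0.016]
```

View pics/s5.png

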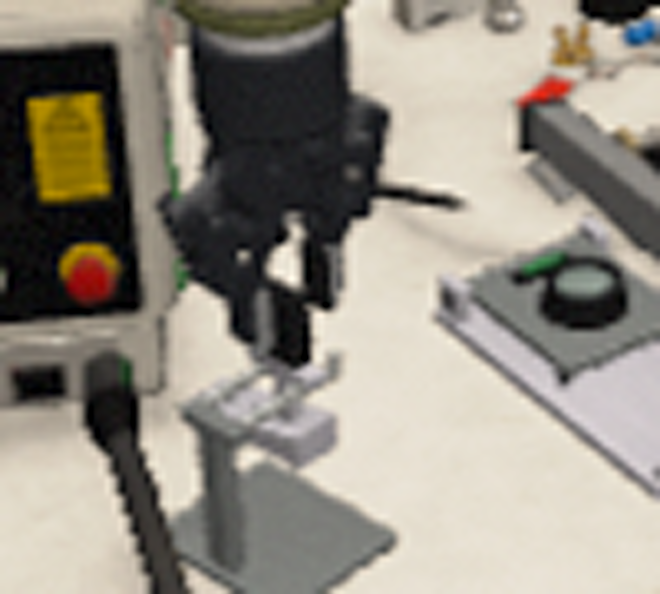

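The fingers straddle the black block, with pads at (262,320) and (338,270). Visually the tips are about 30 mm above the reported TCP, so I'm trusting the images. I'll go down 10 mm more and close.

```bash
python3 -m crank '[[[40,0,0,0.4,0,0,0],[14,0,0,0,0,0,0],[5,0,0,0,0,0,0],[5,0,0,0,0,0,0],[5,0,0,0,0,0,0]]]'
python3 -m crank '[[[5,0,0,0,0,0,0],[5,0,0,0,0,0,0]]]'
python3 -c "
from tips import *
p,d=look((.505,.1152))"
```

```text
clock: 7.15
ee_pos: [0.5044, 0.115, 0.0839]
ee_rot: [0.988, 0.157, 0.0, 0.0]
wrist_force: [-0.1, -0.5, -2.1]
width: 0.0133
grasp_force: 58.7
clock: 7.4
ee_pos: [0.5044, 0.115, 0.0839]
ee_rot: [0.988, 0.157, 0.0, 0.0]
wrist_force: [0.1, -0.4, -1.6]
width: 0.013
grasp_force: 58.7
[0.5044 0.115  0.0839] [-1.5532  0.7926 -1.6032] 0.013560214015028757
0.1 7 y [-0.062 -0.002]
0.108 4 y [-0.007  0.004]
0.116 11 y [-0.015  0.006]
0.124 19 y [-0.02   0.018]
0.132 19 y [-0.02   0.018]
0.14 25 y [-0.02   0.018]
0.148 30 y [-0.022  0.02 ]
0.156 19 y [-0.021  0.021]
0.164 43 y [-0.036  0.04 ]
0.172 42 y [-0.045  0.049]
0.18 43 y [-0.051  0.05 ]
0.188 56 y [-0.055  0.056]
0.196 52 y [-0.06   0.061]
0.204 68 y [-0.064  0.058]
0.212 76 y [-0.062  0.06 ]
0.22 55 y [-0.046  0.048]
0.228 27 y [-0.041  0.   ]
0.236 16 y [-0.041 -0.017]
0.244 33 y [-0.037  0.019]
0.252 51 y [-0.04   0.021]
```

```bash
python3 -m crank '[[[5,0,0,-0.25,0,0,0],[5,0,0,-0.25,0,0,0],[5,0,0,0,0,0,0],[5,0,0,0,0,0,0]]]'
python3 -c "
from tips import *
p,d=look((.505,.1152))
cv2.imwrite('pics/s6.png',cv2.resize(p[150:240,250:350,::-1],(660,594),interpolation=cv2.INTER_CUBIC))"
```

```text
clock: 7.95
ee_pos: [0.5044, 0.115, 0.0964]
ee_rot: [0.988, 0.157, 0.0, 0.0]
wrist_force: [-0.1, -0.8, -1.3]
width: 0.0133
grasp_force: 58.7
[0.5044 0.115  0.0963] [-0.1319  0.2063 -1.4669] 0.013670287774017631
0.1 6 y [-0.06  -0.058]
0.116 2 y [-0.007 -0.006]
0.124 6 y [-0.008  0.002]
0.132 12 y [-0.014  0.007]
0.14 28 y [-0.02   0.019]
0.148 21 y [-0.02  0.02]
0.156 23 y [-0.022  0.02 ]
0.164 26 y [-0.022  0.023]
0.172 26 y [-0.031  0.031]
0.18 56 y [-0.042  0.04 ]
0.188 39 y [-0.048  0.047]
0.196 53 y [-0.051  0.05 ]
0.204 51 y [-0.058  0.063]
0.212 54 y [-0.063  0.061]
0.22 87 y [-0.064  0.062]
0.228 61 y [-0.061  0.056]
0.236 48 y [-0.043  0.035]
0.244 26 y [-0.042 -0.014]
0.252 11 y [-0.04  0.01]
```

View pics/s6.png

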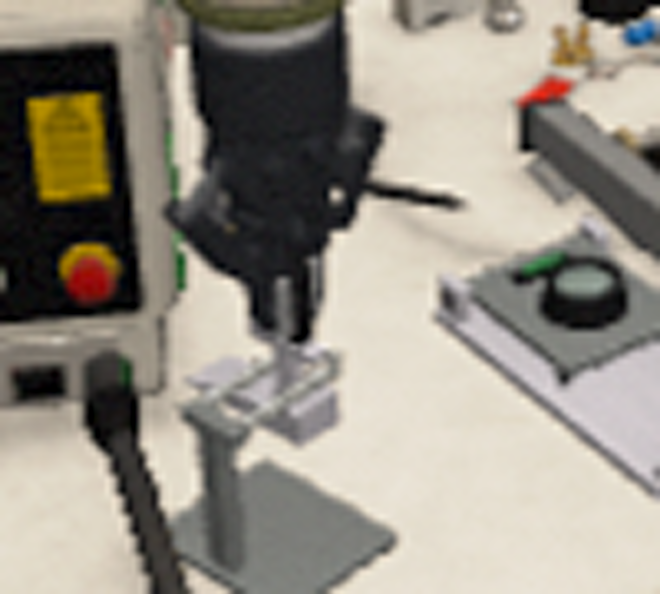

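The wedge is off the prongs: the crossbar at (310,355) is above the prong ends. Next I'll slide it out toward the stand's -y, which is tool +y.

```bash
python3 -m crank '[[[5,0,0.5,0,0,0,0],[5,0,0.6,0,0,0,0],[5,0,0.6,0,0,0,0],[5,0,0.6,0,0,0,0],[5,0,0.7,0,0,0,0]]]'
python3 -m crank '[[[5,-0.9,0.6,0,0,0,0],[5,-1,0.6,0,0,0,0],[5,-1,0.6,0,0,0,0],[5,-1,0.6,0,0,0,0],[5,-1,0.6,0,0,0,0]]]'
python3 -m crank '[[[5,0,0.6,0,0,0,0.8],[5,0,0.6,0,0,0,0.9],[5,0,0.55,0,0,0,0.86],[5,0,0,0,0,0,0],[5,0,0,0,0,0,0]]]'
python3 - <<'E'
from h import *
s=observe();print(s['q'],s['ee_pos'],s['wrist_force'],2*np.degrees(np.arctan2(s['ee_rot'][1],s['ee_rot'][0])))
p,d=vision.grab_frame('side');np.savez('s7.npz',p=p,d=d)
cv2.imwrite('pics/s7.png',cv2.resize(p[150:240,280:400,::-1],(800,600),interpolation=cv2.INTER_CUBIC))
p,d=vision.grab_frame('top');np.savez('t7.npz',p=p,d=d)
E
```

```text
clock: 8.62
ee_pos: [0.528, 0.0426, 0.0964]
ee_rot: [0.988, 0.157, 0.0, 0.0]
wrist_force: [-0.0, 0.1, -2.9]
width: 0.0134
grasp_force: 58.6
clock: 9.25
ee_pos: [0.4339, -0.0668, 0.0964]
ee_rot: [0.988, 0.157, 0.0, 0.0]
wrist_force: [-0.6, 0.1, -1.3]
width: 0.0132
grasp_force: 58.7
clock: 9.88
ee_pos: [0.4449, -0.1074, 0.0964]
ee_rot: [0.999, 0.047, 0.0, -0.0]
wrist_force: [-0.1, -0.1, -1.2]
width: 0.0131
grasp_force: 58.8
[ 1.19209667  0.18687028 -1.11571624  1.96786713  0.18838751  1.09802877
 -1.4804851 ] [ 0.44493459 -0.10743788  0.0964486 ] [-0.11760784 -0.1059888  -1.24069971] 5.3597485773786975
```

View pics/s7.png

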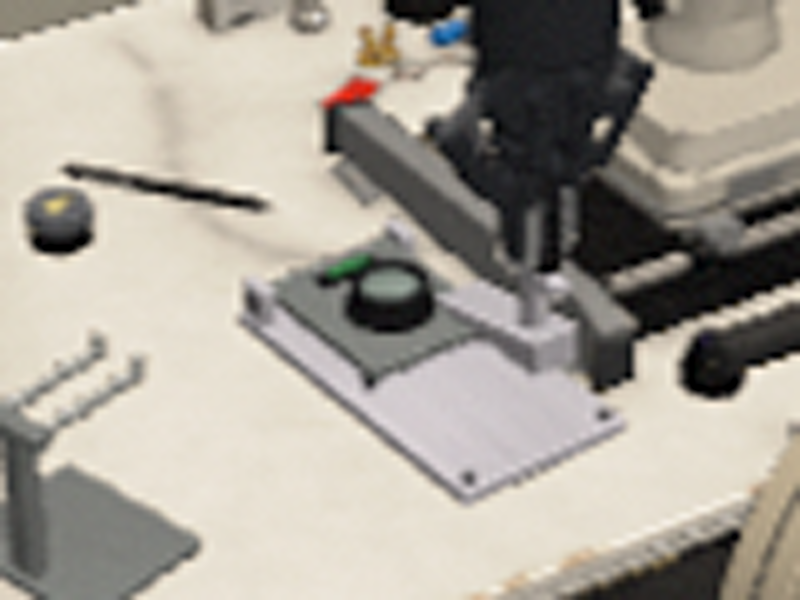

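The wedge is held level in front of and above the bench. Its thin-end corner is at crop (440,293), the thick-end bottom corner at (530,370), and the stage's left front corner at (370,380). I'll check the tip numerically.

Run:
```python
from h import *
np.set_printoptions(precision=4,suppress=True)
y=np.radians(5.36);X=np.array([np.cos(y),np.sin(y),0]);Y=np.array([-np.sin(y),np.cos(y),0]);Z=np.array([0,0,1])
O=np.array([.4452,-.1072,.0675])
k=800/120
def c(P):u,v=proj('side',P);return round((u-280+.5)*k),round((v-150+.5)*k)
print('thinL top',c(O+.065*X+.015*Y+.004*Z),'thickL bottom',c(O-.02*X+.015*Y),'thickL top',c(O-.02*X+.015*Y+.021*Z),'thickR bottom',c(O-.02*X-.015*Y))
for cen in((.534,-.0995),(.5354,-.1005)):
  B=np.array([*cen,0]);yb=np.radians(5.2);x=np.array([np.cos(yb),np.sin(yb),0]);w=np.array([-np.sin(yb),np.cos(yb),0])
  print('stageL lower',c(B-.01*x+.043*w+.02*Z),'benchNL',c(B-.105*x+.055*w+.01*Z),'NR',c(B-.105*x-.055*w+.01*Z),'FL',c(B+.105*x+.055*w+.01*Z))
# depth: wedge top surface cloud in both views
for n,fn in(('side','s7.npz'),('top','t7.npz')):
    a=np.load(fn);f,cx,cy,M,t=cam(n);d=a['d'].astype(float);v,u=np.mgrid[:400,:640]
    P=(np.stack([(u-cx)/f*d,(v-cy)/f*d,d],-1)-t)@M
    q=P-O; m=(d>0)&(a['p'].min(-1)>100)&(abs(q@Y)<.03)&(q@X>-.04)&(q@X<.1)&(P[...,2]>.062)&(P[...,2]<.1)
    if m.sum(): print(n,m.sum(),'x',np.percentile(q[m]@X,[1,50,99]),'y',np.percentile(q[m]@Y,[2,98]),'z',np.percentile(q[m][:,2],[2,98]))
```

```text
thinL top (435, 303) thickL bottom (535, 385) thickL top (536, 352) thickR bottom (580, 365)
stageL lower (378, 387) benchNL (467, 498) NR (631, 423) FL (242, 312)
stageL lower (378, 385) benchNL (467, 496) NR (631, 421) FL (242, 311)
side 142 x [-0.0189  0.0076  0.066 ] y [-0.014   0.0172] z [0.003  0.0298]
top 113 x [0.0311 0.0526 0.0662] y [-0.0174  0.0117] z [0.0005 0.0125]
```

```bash
python3 -m crank '[[[5,0.1,0,0.4,0,0,0],[5,0,0,0.5,0,0,0],[5,0,0,0.5,0,0,0],[5,0,0,0.4,0,0,0],[5,0,0,0,0,0,0]]]'
python3 -m crank '[[[5,0,0,0.1,0,0,0],[5,0,0,0,0,0,0],[5,0,0,0,0,0,0]]]'
python3 -m crank '[[[5,0,0,0.1,0,0,0],[5,0,0,0,0,0,0],[5,0,0,0,0,0,0]]]'
```

```text
clock: 10.6
ee_pos: [0.4469, -0.1073, 0.0505]
ee_rot: [0.999, 0.046, -0.001, -0.001]
wrist_force: [0.2, 0.7, -0.9]
width: 0.0131
grasp_force: 58.7
clock: 10.98
ee_pos: [0.4476, -0.1078, 0.0492]
ee_rot: [0.999, 0.046, 0.0, 0.0]
wrist_force: [-0.0, -0.1, -2.4]
width: 0.0132
grasp_force: 58.7
clock: 11.35
ee_pos: [0.4474, -0.1076, 0.0464]
ee_rot: [0.999, 0.046, -0.0, 0.0]
wrist_force: [-0.4, -0.6, -2.2]
width: 0.0131
grasp_force: 58.7
```

```bash
python3 -m crank '[[[5,0,0,0.1,0,0,0],[5,0,0,0.08,0,0,0],[5,0,0,0,0,0,0],[5,0,0,0,0,0,0]]]'
python3 -m crank '[[[5,0,0,0.06,0,0,0],[5,0,0,0,0,0,0],[5,0,0,0,0,0,0]]]'
python3 -m crank '[[[5,0,0,0.06,0,0,0],[5,0,0,0,0,0,0],[5,0,0,0,0,0,0]]]'
```

```text
clock: 11.85
ee_pos: [0.4475, -0.1076, 0.0419]
ee_rot: [0.999, 0.046, 0.0, -0.0]
wrist_force: [-0.4, -0.5, -2.0]
width: 0.0133
grasp_force: 58.7
clock: 12.22
ee_pos: [0.4474, -0.1076, 0.0404]
ee_rot: [0.999, 0.046, 0.0, 0.0]
wrist_force: [0.5, 0.1, -1.8]
width: 0.0136
grasp_force: 58.7
clock: 12.6
ee_pos: [0.4475, -0.1076, 0.0389]
ee_rot: [0.999, 0.046, 0.0, 0.0]
wrist_force: [0.9, 0.0, -1.7]
width: 0.0133
grasp_force: 58.7
```

```bash
python3 -m crank '[[[5,0,0,0.04,0,0,0],[5,0,0,0,0,0,0],[5,0,0,0,0,0,0]]]'
python3 -m crank '[[[5,0,0,0.04,0,0,0],[5,0,0,0,0,0,0],[5,0,0,0,0,0,0]]]'
```

```text
clock: 12.98
ee_pos: [0.4477, -0.1077, 0.0384]
ee_rot: [0.999, 0.046, 0.0, 0.0]
wrist_force: [-2.9, 0.6, 6.1]
width: 0.0136
grasp_force: 59.8
clock: 13.35
ee_pos: [0.4481, -0.1078, 0.0383]
ee_rot: [0.999, 0.046, 0.0, 0.001]
wrist_force: [-9.4, 1.6, 22.6]
width: 0.013
grasp_force: 62.2
```

```bash
python3 -m crank '[[[5,0,0,-0.03,0,0,0],[5,0,0,0,0,0,0],[5,0,0,0,0,0,0]]]'
python3 -m crank '[[[5,0.2,0,0,0,0,0],[5,0.4,0,0,0,0,0],[5,0.4,0,0,0,0,0],[5,0.2,0,0,0,0,0],[5,0,0,0,0,0,0]]]'
python3 -c "
from tips import *
p,d=vision.grab_frame('side');np.savez('s8.npz',p=p,d=d)
p,d=vision.grab_frame('top');np.savez('t8.npz',p=p,d=d)"
```

```text
clock: 13.72
ee_pos: [0.4481, -0.1077, 0.0384]
ee_rot: [0.999, 0.046, 0.0, 0.0]
wrist_force: [-1.6, 0.3, 8.8]
width: 0.0134
grasp_force: 60.2
clock: 14.35
ee_pos: [0.4785, -0.105, 0.0384]
ee_rot: [0.999, 0.046, 0.001, 0.0]
wrist_force: [0.1, -0.8, 7.0]
width: 0.0133
grasp_force: 60.3
```

```bash
python3 -m crank '[[[5,0.2,0,0,0,0,0],[5,0,0,0,0,0,0],[5,0,0,0,0,0,0]]]'
python3 -m crank '[[[5,0.1,0,0,0,0,0],[5,0,0,0,0,0,0],[5,0,0,0,0,0,0]]]'
python3 -m crank '[[[5,0.1,0,0,0,0,0],[5,0,0,0,0,0,0],[5,0,0,0,0,0,0]]]'
python3 -m crank '[[[5,0.1,0,0,0,0,0],[5,0,0,0,0,0,0],[5,0,0,0,0,0,0]]]'
python3 -m crank '[[[5,0.1,0,0,0,0,0],[5,0,0,0,0,0,0],[5,0,0,0,0,0,0]]]'
```

```text
clock: 14.82
ee_pos: [0.4832, -0.1047, 0.0384]
ee_rot: [0.999, 0.046, 0.001, 0.0]
wrist_force: [-0.3, -0.6, 5.8]
width: 0.0134
grasp_force: 60.3
clock: 15.2
ee_pos: [0.4854, -0.1045, 0.0384]
ee_rot: [0.999, 0.046, 0.0, 0.0]
wrist_force: [-2.3, -0.2, 9.0]
width: 0.0133
grasp_force: 60.5
clock: 15.58
ee_pos: [0.4879, -0.1043, 0.0384]
ee_rot: [0.999, 0.046, 0.0, 0.0]
wrist_force: [-1.5, -0.2, 8.4]
width: 0.0135
grasp_force: 60.5
clock: 15.95
ee_pos: [0.49, -0.1041, 0.0384]
ee_rot: [0.999, 0.046, -0.0, 0.0]
wrist_force: [-4.7, -1.0, 11.4]
width: 0.0137
grasp_force: 60.8
clock: 16.32
ee_pos: [0.4922, -0.104, 0.0384]
ee_rot: [0.999, 0.045, -0.0, 0.001]
wrist_force: [-7.2, -0.8, 13.2]
width: 0.0134
grasp_force: 61.1
```

```bash
python3 -m crank '[[[5,0.1,0,0,0,0,0],[5,0.1,0,0,0,0,0],[5,0,0,0,0,0,0],[5,0,0,0,0,0,0]]]'
python3 -m crank '[[[5,0.1,0,0,0,0,0],[5,0.1,0,0,0,0,0],[5,0,0,0,0,0,0],[5,0,0,0,0,0,0]]]'
python3 - <<'E'
from h import *
np.set_printoptions(precision=4,suppress=True)
yb=np.radians(5.2);x=np.array([np.cos(yb),np.sin(yb),0]);w=np.array([-np.sin(yb),np.cos(yb),0]);B=np.array([.5345,-.0995,0])
s={};
for n in('side','top'):
    new=[vision.grab_frame(n) for _ in range(4)]
    old=[(np.load(n+'0.npz')['p'],np.load(n+'0.npz')['d'])]
    for nm,L in(('old',old),('new',new)):
        Q=[]
        for p,d in L:
            d=d.astype(float);f,cx,cy,M,t=cam(n);v,u=np.mgrid[:400,:640]
            P=(np.stack([(u-cx)/f*d,(v-cy)/f*d,d],-1)-t)@M;q=P-B
            a=q@x;b=q@w
            m=(d>0)&(a>-.005)&(a<.09)&(abs(b)<.038)&(P[...,2]>.02)&(P[...,2]<.036)&(p.max(-1)<170)
            Q.append(np.c_[a[m],b[m],P[m][:,2]])
        Q=np.vstack(Q); A=np.c_[Q[:,:2],np.ones(len(Q))]
        for _ in range(3):
            c=np.linalg.lstsq(A,Q[:,2],rcond=None)[0];r=abs(A@c-Q[:,2]);k=r<.004;A=A[k];Q=Q[k]
        print(n,nm,len(Q),'slope x,y',c[:2],'front z',c[2]-.01*c[0])
E
```

```text
clock: 16.82
ee_pos: [0.4972, -0.1035, 0.0384]
ee_rot: [0.999, 0.045, -0.0, 0.001]
wrist_force: [-6.8, -1.1, 13.9]
width: 0.0131
grasp_force: 61.1
clock: 17.32
ee_pos: [0.5022, -0.103, 0.0384]
ee_rot: [0.999, 0.045, -0.0, 0.001]
wrist_force: [-6.3, -0.7, 12.5]
width: 0.0134
grasp_force: 61.0
side old 167 slope x,y [ 0.0179 -0.0002] front z 0.029586438542867563
side new 506 slope x,y [-0.0179 -0.016 ] front z 0.033016184477592685
top old 585 slope x,y [ 0.0079 -0.0021] front z 0.028600314894544884
top new 1670 slope x,y [-0.0231 -0.0095] front z 0.031540556898591324
```

The stage front has risen about 3 mm (slope change about 0.031 to 0.036 rad). That agrees with the roughly 13 mm of push after contact. I'll let it settle and hand in.

```bash
python3 -m crank '[[[5,0,0,0,0,0,0],[5,0,0,0,0,0,0],[5,0,0,0,0,0,0]]]'
python3 -c "
from workcell import job_done;print(job_done())"
```

```text
clock: 18.1
ee_pos: [0.5022, -0.1031, 0.0384]
ee_rot: [0.999, 0.045, -0.0, 0.001]
wrist_force: [-6.7, -0.9, 13.4]
width: 0.0133
grasp_force: 61.0
the job is handed in; nothing more can be done
None
```

I handed the job in at 18 s, with the wedge still gripped flat on the base plate under the middle of the stage's front edge and the stage lifted about 3 mm by camera depth; no verdict came back.

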